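Put the pipette tip boxes right

TASK

Put the pipette tip boxes right without picking anything up: with a fingertip, tip over the shut box that stands on its short end, where it is, so that it lies flat on its white base with its clear lid on top, and push the raised lid of the open box over and gently down until it is fully shut. Leave everything else on the bench where it is.

Things in the scene. Friction and masses are not known exactly. Their poses are not given: they have to be found in the camera images.
- endbox: shut tip box, loose, 0.25 kg, standing on a 78 x 84 mm short end, 122 mm tall. Origin: centre of that end, on the bench; z up along the 122 mm, y along the 84 mm, x from white base (50 mm thick, face at -39 mm) to clear lid (28 mm thick, face at +39 mm). To be tipped towards its -x, over the bottom edge at x = -39 mm: it falls once leant 33 degrees. Lying right, its x axis points up
- endbox_centre (a point): centre of that box, 61 mm along its z from its origin; 39 mm above the bench when the box lies right. Push high on the lid face: pushed below mid-height the box slides (friction with the bench 0.5 to 0.7)
- openbox: open tip box with rows of tips, firmly fixed to the bench, sitting on its white base: 84 mm (x) x 122 mm (y), base 50 mm high. Origin under its centre; the lid is hinged on the long top edge at its +x side and closes towards its -x
- lid (a joint): angle of that box's lid (rad): 0 = fully shut, 1.57 = standing upright, grows as it opens, stop at 1.95. The lid is a clear hollow cap 84 x 122 x 28 mm; its stiff hinge (about 0.045 N m) keeps it at any angle, so it must be pushed all the way down
- lid_hinge (a point): middle of the lid's hinge line, 51 mm above the bench; the hinge line runs along the open box's y axis. Axes turn with the lid: its -x runs 84 mm from the hinge across the lid to the free edge, its z points to the flat outer top of the lid, 28 mm from the hinge plane
- lid_top (a point): centre of the flat outer top of the lid, 42 mm from the hinge line and 28 mm out; 78.5 mm above the bench when shut
- sparebox: bystander: a third tip box, same make (84 x 122 x 78 mm high), shut and sitting properly on its base; origin under its centre
- tube: bystander: upright capped plastic tube, 35 mm across the cap, 114 mm tall; origin under its centre
- marker: bystander: marker pen lying flat, 120 mm long, 15 mm thick; origin under it
- reagent: bystander: amber bottle, 56 mm diameter, 100 mm tall; origin under its centre
- jar: bystander: white jar, 64 mm diameter, 85 mm tall; origin under its centre
- beaker: bystander: glass beaker, 80 mm diameter, 100 mm tall; origin under its centre
- pipette: bystander: micropipette lying flat, about 250 mm long, 26 mm thick; origin under it
Things that resemble listed ones, but are neither listed nor needed, are in the scene too. Leave any blue or red look-alike of the endbox alone.

How it is judged:
By the outcome, as a careful person would: the job done as asked, in the order asked, and still so for the second after the job is handed in, with the robot touching nothing.
It also fails if it takes over 48 s, if anything falls off the work surface, if the arm or the gripper's body presses on something with over 40 N, if the wrist force passes 120 N, or if a joint passes its speed limit or range.

ROBOT

A 6-joint arm with a two-finger parallel gripper is mounted at the origin on the work surface. World frame = base frame: x ahead of the robot, y to its left, z up, the work surface at z = 0. Lengths are in m, angles in rad, forces in N, time in s.
With the tool pointing down it reaches from about 0.225 to 0.875 m from the base axis. Payload 3.4 kg.
Tool frame: the origin (TCP) lies at the very end of the fingers, on their centre line; the grasp point (between the pads) lies manip.grip_point_offset behind it (manip.grip_point_offset is the distance from the TCP to the grasp point, in m); z points along the fingers, y is the line along which they close (so a half turn about z gives the same grasp; the last joint's range is limited). The gripper opens to 85 mm and grips with 20 to 120 N. Pads are 22 mm wide; open, the fingers measure 114 mm over their backs; the gripper's body (76 mm by 85 mm) begins 54 mm behind the grasp point. The pads swing forward as they close: fully open they stand 13 mm farther back than shut.
Start: joints at [1.097, 0.276, 1.505, -0, 1.361, -0.121], TCP at [0.199, 0.54, 0.231] pointing down, gripper open.
Joint ranges: [-2.89, 2.89], [-0.75, 2.08], [0.22, 2.7], [-1.18, 4.32], [0.11, 2.71], [-2.7, 2.7]. Speed limits (rad/s): [2.57, 2.57, 3.14, 3.14, 3.14, 3.14].

INTERFACE

Orientations are given as a unit quaternion [w, x, y, z].
In Python, from rig import manip gives the robot as it stands.
- The arm moves only by the shell command python3 -m pendant 'ROWS' [FORCE]. ROWS is JSON, a list of rows, each an object of numbers: "jaw": the opening, from -1 (shut) to 1 (fully open); "tx", "ty", "tz": the shift along the world's x, y, z in cm; "ax", "ay", "az": the turn, a rotation vector about the world's x, y, z in degrees. In form: [{"jaw": .., "tx": .., "ty": .., "tz": .., "ax": .., "ay": .., "az": ..}, ...]. A call has 1 to 10 rows; each row is the pose to reach, as a shift and turn from the pose commanded when the call began; what a row does not reach only later rows make up. A row lasts 1/8 s, in which the tool goes at most 62.5 mm and 10.7 degrees, less where a joint would pass 70% of its speed; a pose out of reach is approached as far as the arm can. A call with a gripper value outside its range is refused whole. The fingers move at their own pace and stop on an object; FORCE is the grip in N (left out, the last holds). Time passes only in rows, so rows that repeat a pose let the fingers close. It gives the time, the measured TCP pose, the force, the opening and the grip force at its end, in the units of the state.
- manip.get_state(): the state, without advancing time (a new reading comes with each control period).
- manip.get_image(name): name is "side" or "top" or "wrist"; returns a dict with "pixels" (400x640x3 uint8, blue, green, red), "depth" (400x640 float32, m along the optical axis (not along the pixel's ray), 0 where there is no reading), "fx", "fy", "cx", "cy" (pixels), "D" ([k1, k2, p1, p2, k3] as OpenCV has them; the pictures are not rectified), "pose" (4x4, takes a point from camera to world coordinates). Camera axes: x right, y down, z forward; pixel columns grow to the right and rows downward; lengths in m; the calibration is good to about 2 mm. A picture is of the moment at which its call begins.
- manip.sign_off(): hands the job in; it is judged then, once.
The state is a dict: "clock": time; "qpos": joint angles; "qd": joint speeds; "effort": joint torques, N m; "position": TCP position; "ee_rot": TCP orientation; "contact_force": force on the tool from outside, world axes, zero at the start; "moment": the same for the moment, N m; "width": finger opening in m; "gripper_force": force on a finger pad.
Only numpy, scipy, OpenCV 4.12 (cv2) and the standard library are available. Lean on these libraries where they do the work, as an engineer would, in place of code of your own. Each camera call takes 0.05 s, during which the arm holds its last target. There are 200 camera calls.

## Working session

There is one attempt and no reset: what is moved stays moved. The work goes in short steps, Python scripts to look and compute and a shell command to move; the robot and the scene stay as the last step left them, time stands still between calls to the robot, and variables do not carry over. Pictures are saved under pics/ and viewed, at most 10 in all, crops included, and the job is handed in when it is done.

```bash
mkdir -p pics
cat > h.py <<'E'
import numpy as np,cv2,pickle
def cloud(im):
    h,w=im['depth'].shape
    K=np.array([[im['fx'],0,im['cx']],[0,im['fy'],im['cy']],[0,0,1.]])
    u,v=np.meshgrid(np.arange(w),np.arange(h))
    p=cv2.undistortPoints(np.stack([u,v],-1).reshape(-1,1,2).astype(float),K,np.array(im['D'],float)).reshape(h,w,2)
    d=im['depth'][...,None]
    c=np.concatenate([p*d,d],-1); T=np.array(im['pose'])
    X=c@T[:3,:3].T+T[:3,3]; X[im['depth']==0]=np.nan
    return X
def snap(n):
    from rig import manip
    im=manip.get_image(n); pickle.dump(im,open(f'{n}.pkl','wb')); return im
E
python3 - <<'E'
from h import *
from rig import manip
for n in('side','top'):
    im=snap(n); cv2.imwrite(f'pics/{n}0.png',im['pixels']); print(n,np.round(im['pose'],3).tolist(),im['fx'])
print(manip.get_state(), manip.grip_point_offset)
E
```

```text
side [[0.99, -0.091, 0.112, 0.428], [-0.144, -0.566, 0.812, -1.002], [-0.011, -0.819, -0.573, 0.766], [0.0, 0.0, 0.0, 1.0]] 377.2030555948974
top [[0.025, -0.99, 0.138, 0.377], [-1.0, -0.023, 0.015, -0.015], [-0.012, -0.138, -0.99, 1.302], [0.0, 0.0, 0.0, 1.0]] 408.0973851687338
{'clock': 0.1, 'qpos': array([ 1.09695930e+00,  2.76519700e-01,  1.50598201e+00, -5.41312724e-06,
        1.36067938e+00, -1.21001691e-01]), 'qd': array([ 2.12705937e-04, -3.53777240e-04, -2.58624349e-03, -5.60780611e-05,
        6.06190844e-04, -3.85788782e-05]), 'effort': array([ 4.13842827e-04, -4.17700338e+01, -2.46402258e+01, -1.67766902e-04,
        5.95004938e-03, -1.88386889e-05]), 'position': array([0.1984971 , 0.53917037, 0.23054284]), 'ee_rot': array([-2.30218012e-04,  1.75503365e-01,  9.84478511e-01, -7.60123429e-04]), 'contact_force': array([ 0.36872654,  0.46216487, -0.10605333]), 'moment': array([-0.02823112,  0.00216279,  0.04610395]), 'gripper_force': 0.0, 'width': 0.0855274331093725} 0.0187
```

View pics/side0.png

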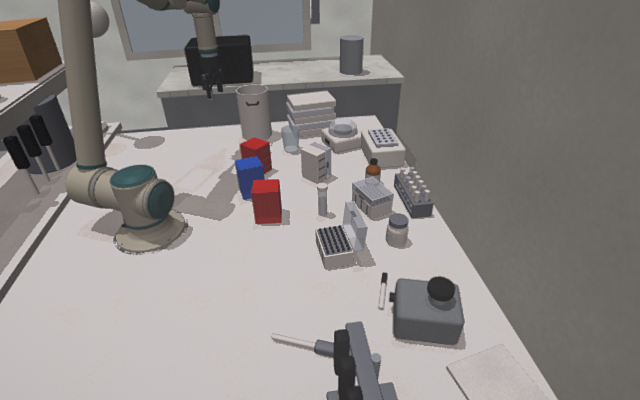

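View pics/top0.png

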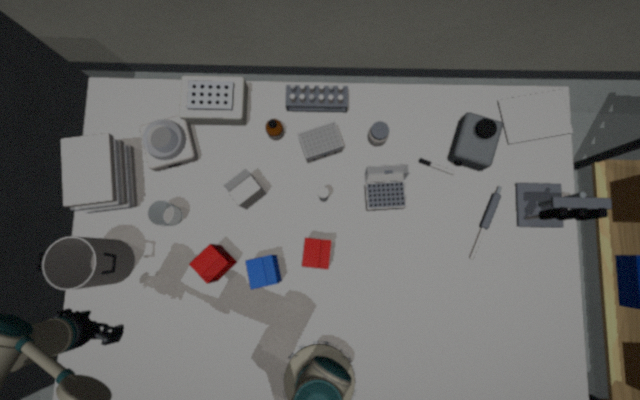

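The side view shows the endbox standing at about (316,162) and the open box at about (335,243), with its lid raised at (355,225). In the top view they are at (244,188) and (386,190), with red and blue look-alikes nearer the robot. Next I'll measure both boxes.

Run:
```python
from h import *
t=pickle.load(open('top.pkl','rb'));s=pickle.load(open('side.pkl','rb'))
X=cloud(t);S=cloud(s)
a=cv2.resize(t['pixels'][150:225,210:310],None,fx=4,fy=4,interpolation=2)
b=cv2.resize(s['pixels'][130:205,285:385],None,fx=4,fy=4,interpolation=2)
c=cv2.resize(t['pixels'][150:225,345:445],None,fx=4,fy=4,interpolation=2)
d=cv2.resize(s['pixels'][197:272,295:395],None,fx=4,fy=4,interpolation=2)
cv2.imwrite('pics/crop0.png',np.vstack([np.hstack([a,b]),np.hstack([c,d])]))
def rect(m,n):
    P=m.reshape(-1,3); P=P[np.isfinite(P).all(1)]
    r=cv2.minAreaRect((P[:,:2]*1000).astype(np.float32)); print(n,len(P),'z',np.round(np.percentile(P[:,2],[2,50,98]),3),r,cv2.boxPoints(r).round(0).tolist())
def sub(X,r0,r1,c0,c1,z0,z1):
    Y=X[r0:r1,c0:c1].copy(); Y[~((Y[...,2]>z0)&(Y[...,2]<z1))]=np.nan; return Y
rect(sub(X,165,212,220,268,.112,.13),'endtop')
rect(sub(X,180,215,362,410,.035,.065),'openbase')
rect(sub(X,160,182,362,412,.07,.2),'lid top view')
L=sub(S,197,250,340,372,.065,.2);rect(L,'lid side view')
P=L.reshape(-1,3);P=P[np.isfinite(P).all(1)]
for z in np.arange(.06,.16,.01):
    q=P[abs(P[:,2]-z)<.005]
    if len(q): print(round(z,3),len(q),np.percentile(q,[5,50,95],axis=0)[:,:2].round(3).tolist())
for n,r in dict(jar=(120,148,365,395),tube=(180,206,315,338),spare=(120,165,295,348),reag=(115,142,262,288),beaker=(198,228,145,185),red=(234,274,300,334),blue=(250,292,244,284)).items():
    rect(sub(X,*r,.06,.2),n)
rect(sub(X,150,180,415,460,.006,.03),'marker')
```

```text
endtop 759 z [0.116 0.121 0.125] ((566.1061401367188, 241.53343200683594), (78.57199096679688, 84.25631713867188), 40.14271545410156) [[509.0, 248.0], [563.0, 184.0], [623.0, 235.0], [569.0, 299.0]]
openbase 1145 z [0.044 0.051 0.06 ] ((565.0062866210938, -190.98362731933594), (91.128662109375, 122.26351928710938), 3.1534030437469482) [[516.0, -132.0], [523.0, -255.0], [614.0, -250.0], [607.0, -127.0]]
lid top view 451 z [0.08  0.132 0.137] ((623.0285034179688, -187.38345336914062), (34.09136962890625, 125.15459442138672), 5.3311662673950195) [[600.0, -127.0], [612.0, -251.0], [646.0, -248.0], [634.0, -123.0]]
lid side view 610 z [0.067 0.122 0.135] ((645.802490234375, -133.6240234375), (245.3616485595703, 76.7614517211914), 71.88887786865234) [[571.0, -238.0], [644.0, -262.0], [720.0, -29.0], [647.0, -5.0]]
0.07 80 [[0.61, -0.252], [0.633, -0.148], [0.71, -0.033]]
0.08 68 [[0.609, -0.252], [0.628, -0.136], [0.711, -0.043]]
0.09 46 [[0.61, -0.252], [0.624, -0.249], [0.642, -0.131]]
0.1 44 [[0.61, -0.252], [0.624, -0.249], [0.644, -0.13]]
0.11 41 [[0.612, -0.252], [0.627, -0.249], [0.
[... 1070 characters left out ...]
336, 79.10298919677734), 1.2511276006698608) [[449.0, 520.0], [450.0, 441.0], [525.0, 443.0], [523.0, 522.0]]
red 800 z [0.116 0.121 0.126] ((377.1044006347656, 16.721660614013672), (77.84709930419922, 86.95594787597656), 85.1364517211914) [[330.0, -18.0], [417.0, -26.0], [424.0, 52.0], [337.0, 59.0]]
blue 884 z [0.077 0.121 0.126] ((321.99749755859375, 173.08154296875), (84.48966217041016, 78.7712173461914), 13.83582878112793) [[272.0, 201.0], [290.0, 125.0], [372.0, 145.0], [354.0, 221.0]]
marker 192 z [0.006 0.012 0.029] ((672.7937622070312, -362.272705078125), (82.68775939941406, 115.28474426269531), 2.8882133960723877) [[629.0, -307.0], [634.0, -422.0], [717.0, -418.0], [711.0, -303.0]]
```

View pics/crop0.png

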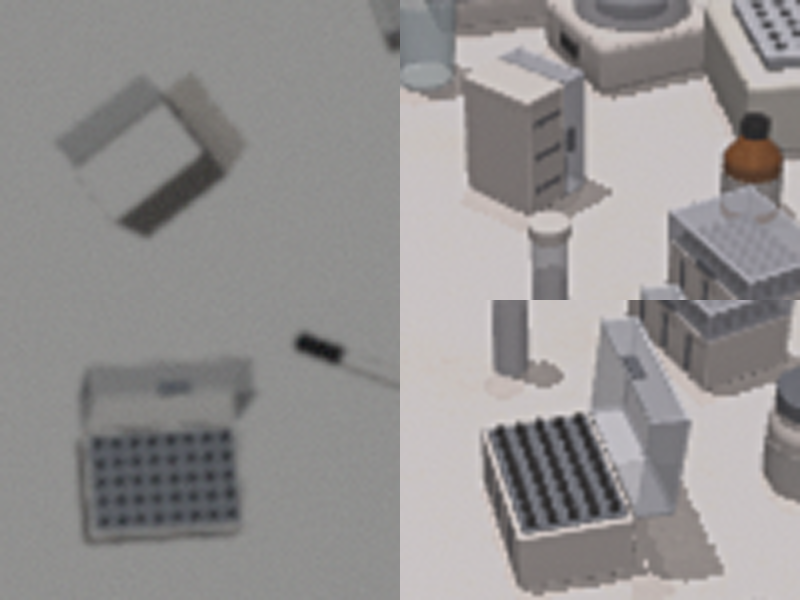

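The crop shows the endbox's grey lid strip on its +x+y side at about 40° yaw. The open box is square to the robot to within about 4°, and its lid is near upright (hinge at x≈0.61). I'll shut the gripper and move behind the lid face, with the closing line parallel to that face.

```bash
python3 -m pendant '[{"jaw":-1,"tx":10,"ty":-5.8,"az":15},{"jaw":-1,"tx":20,"ty":-11.5,"az":30},{"jaw":-1,"tx":30,"ty":-17.3,"az":45},{"jaw":-1,"tx":42.8,"ty":-24.7,"az":60},{"jaw":-1,"tx":42.8,"ty":-24.7,"az":60},{"jaw":-1,"tx":42.8,"ty":-24.7,"az":60},{"jaw":-1,"tx":42.8,"ty":-24.7,"az":60},{"jaw":-1,"tx":42.8,"ty":-24.7,"az":60},{"jaw":-1,"tx":42.8,"ty":-24.7,"az":60},{"jaw":-1,"tx":42.8,"ty":-24.7,"az":60}]'; python3 -c "
from rig import manip;print(manip.get_state()['qpos'])"
```

```text
[ 1.09695930e+00  2.76519700e-01  1.50598201e+00 -5.41312724e-06
  1.36067938e+00 -1.21001691e-01]invalid input at $[0]: expected keys jaw, tx, ty, tz, ax, ay, az
```

All the keys are required, so I'll send it again.

```bash
python3 -m pendant '[{"jaw":-1,"tx":10,"ty":-5.8,"tz":0,"ax":0,"ay":0,"az":15},{"jaw":-1,"tx":20,"ty":-11.5,"tz":0,"ax":0,"ay":0,"az":30},{"jaw":-1,"tx":30,"ty":-17.3,"tz":0,"ax":0,"ay":0,"az":45},{"jaw":-1,"tx":42.8,"ty":-24.7,"tz":0,"ax":0,"ay":0,"az":60},{"jaw":-1,"tx":42.8,"ty":-24.7,"tz":0,"ax":0,"ay":0,"az":60},{"jaw":-1,"tx":42.8,"ty":-24.7,"tz":0,"ax":0,"ay":0,"az":60},{"jaw":-1,"tx":42.8,"ty":-24.7,"tz":0,"ax":0,"ay":0,"az":60},{"jaw":-1,"tx":42.8,"ty":-24.7,"tz":0,"ax":0,"ay":0,"az":60},{"jaw":-1,"tx":42.8,"ty":-24.7,"tz":0,"ax":0,"ay":0,"az":60},{"jaw":-1,"tx":42.8,"ty":-24.7,"tz":0,"ax":0,"ay":0,"az":60}]'; python3 -c "
from rig import manip;print(manip.get_state()['qpos'])"
```

```text
clock: 1.35
position: [0.6267, 0.292, 0.2302]
ee_rot: [-0.001, -0.34, 0.941, 0.0]
contact_force: [0.5, 0.4, 0.4]
width: -0.0003
gripper_force: 0.0
[ 3.35132336e-01  4.55728832e-01  1.22811656e+00  7.37582632e-04
  1.45996243e+00 -1.92854368e+00]
```

```bash
python3 -m pendant '[{"jaw":-1,"tx":0,"ty":0,"tz":-6,"ax":0,"ay":0,"az":0},{"jaw":-1,"tx":0,"ty":0,"tz":-12.2,"ax":0,"ay":0,"az":0},{"jaw":-1,"tx":0,"ty":0,"tz":-12.2,"ax":0,"ay":0,"az":0},{"jaw":-1,"tx":-0.76,"ty":-0.65,"tz":-12.2,"ax":0,"ay":0,"az":0},{"jaw":-1,"tx":-1.53,"ty":-1.29,"tz":-12.2,"ax":0,"ay":0,"az":0},{"jaw":-1,"tx":-1.91,"ty":-1.62,"tz":-12.2,"ax":0,"ay":0,"az":0},{"jaw":-1,"tx":-2.29,"ty":-1.94,"tz":-12.2,"ax":0,"ay":0,"az":0},{"jaw":-1,"tx":-2.67,"ty":-2.26,"tz":-12.2,"ax":0,"ay":0,"az":0},{"jaw":-1,"tx":-3.05,"ty":-2.59,"tz":-12.2,"ax":0,"ay":0,"az":0},{"jaw":-1,"tx":-3.05,"ty":-2.59,"tz":-12.2,"ax":0,"ay":0,"az":0}]'
python3 - <<'E'
from h import *
im=snap('side');cv2.imwrite('pics/s1.png',cv2.resize(im['pixels'][110:210,260:390],None,fx=4,fy=4))
E
```

```text
clock: 2.6
position: [0.5961, 0.2665, 0.1094]
ee_rot: [0.0, -0.34, 0.94, 0.0]
contact_force: [1.5, 1.0, 1.8]
width: 0.0002
gripper_force: 0.9
```

View pics/s1.png

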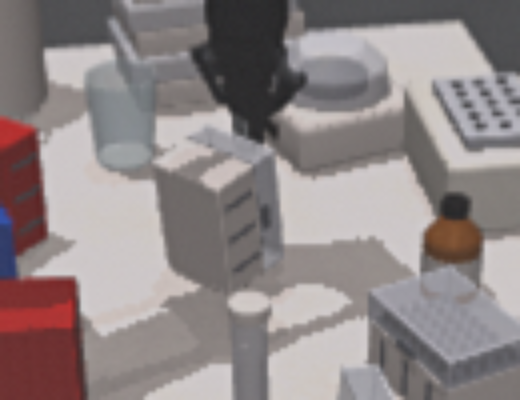

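The box is leaning cleanly over its base edge, with the fingertip high on the lid face. I'll keep pushing, rising slightly.

```bash
python3 -m pendant '[{"jaw":-1,"tx":-0.4,"ty":-0.34,"tz":0.1,"ax":0,"ay":0,"az":0},{"jaw":-1,"tx":-0.8,"ty":-0.68,"tz":0.2,"ax":0,"ay":0,"az":0},{"jaw":-1,"tx":-1.2,"ty":-1.02,"tz":0.3,"ax":0,"ay":0,"az":0},{"jaw":-1,"tx":-1.6,"ty":-1.36,"tz":0.4,"ax":0,"ay":0,"az":0},{"jaw":-1,"tx":-2.0,"ty":-1.7,"tz":0.5,"ax":0,"ay":0,"az":0},{"jaw":-1,"tx":-2.4,"ty":-2.04,"tz":0.6,"ax":0,"ay":0,"az":0},{"jaw":-1,"tx":-2.8,"ty":-2.38,"tz":0.7,"ax":0,"ay":0,"az":0},{"jaw":-1,"tx":-3.2,"ty":-2.72,"tz":0.8,"ax":0,"ay":0,"az":0},{"jaw":-1,"tx":-3.5,"ty":-2.97,"tz":0.9,"ax":0,"ay":0,"az":0},{"jaw":-1,"tx":-3.8,"ty":-3.22,"tz":1.0,"ax":0,"ay":0,"az":0}]'
python3 -m pendant '[{"jaw":-1,"tx":-0.3,"ty":-0.25,"tz":0,"ax":0,"ay":0,"az":0},{"jaw":-1,"tx":-0.6,"ty":-0.5,"tz":0,"ax":0,"ay":0,"az":0},{"jaw":-1,"tx":-0.8,"ty":-0.68,"tz":0,"ax":0,"ay":0,"az":0},{"jaw":-1,"tx":-0.8,"ty":-0.68,"tz":0,"ax":0,"ay":0,"az":0}]'
python3 - <<'E'
from h import *
im=snap('side');cv2.imwrite('pics/s2.png',cv2.resize(im['pixels'][110:210,260:390],None,fx=4,fy=4))
E
```

```text
clock: 3.9
position: [0.5577, 0.2342, 0.1192]
ee_rot: [-0.0, -0.34, 0.94, 0.0]
contact_force: [-0.3, -0.2, 0.2]
width: -0.0002
gripper_force: 0.0
clock: 4.4
position: [0.55, 0.2276, 0.1193]
ee_rot: [-0.0, -0.34, 0.94, 0.0]
contact_force: [1.2, -0.5, 0.1]
width: -0.0
gripper_force: 0.0
```

View pics/s2.png

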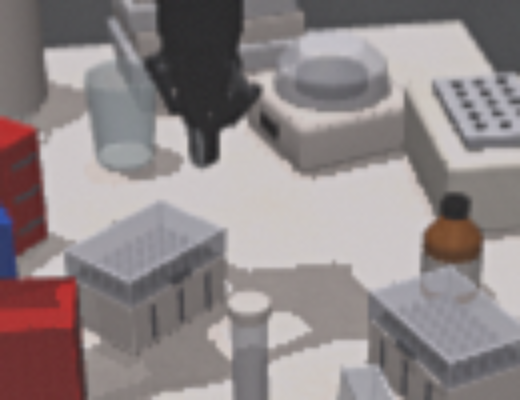

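The endbox now lies flat, lid up, at about (145,275) in the crop. Next I'll move behind the raised lid.

```bash
python3 -m pendant '[{"jaw":-1,"tx":0,"ty":0,"tz":6,"ax":0,"ay":0,"az":0},{"jaw":-1,"tx":0,"ty":0,"tz":11.5,"ax":0,"ay":0,"az":0},{"jaw":-1,"tx":2,"ty":-6,"tz":11.5,"ax":0,"ay":0,"az":-8},{"jaw":-1,"tx":4,"ty":-12,"tz":11.5,"ax":0,"ay":0,"az":-16},{"jaw":-1,"tx":6,"ty":-18,"tz":11.5,"ax":0,"ay":0,"az":-24},{"jaw":-1,"tx":8,"ty":-24,"tz":11.5,"ax":0,"ay":0,"az":-32},{"jaw":-1,"tx":10,"ty":-30,"tz":11.5,"ax":0,"ay":0,"az":-36},{"jaw":-1,"tx":12.5,"ty":-36,"tz":11.5,"ax":0,"ay":0,"az":-36},{"jaw":-1,"tx":12.5,"ty":-41,"tz":11.5,"ax":0,"ay":0,"az":-36},{"jaw":-1,"tx":12.5,"ty":-41,"tz":11.5,"ax":0,"ay":0,"az":-36}]'
python3 -m pendant '[{"jaw":-1,"tx":0,"ty":0,"tz":0,"ax":0,"ay":0,"az":0},{"jaw":-1,"tx":0,"ty":0,"tz":0,"ax":0,"ay":0,"az":0}]'
python3 - <<'E'
from h import *
im=snap('side');snap('top')
E
```

```text
clock: 5.7
position: [0.6753, -0.1872, 0.2332]
ee_rot: [-0.0, -0.03, 1.0, -0.001]
contact_force: [-0.2, 0.1, 1.5]
width: -0.0
gripper_force: 0.0
clock: 5.95
position: [0.6752, -0.1807, 0.2345]
ee_rot: [0.0, -0.034, 0.999, 0.0]
contact_force: [0.3, 0.2, -0.4]
width: -0.0003
gripper_force: 0.0
```

```bash
python3 -m pendant '[{"jaw":-1,"tx":0,"ty":0,"tz":-6,"ax":0,"ay":0,"az":0},{"jaw":-1,"tx":0,"ty":0,"tz":-12,"ax":0,"ay":0,"az":0},{"jaw":-1,"tx":0,"ty":0,"tz":-12,"ax":0,"ay":0,"az":0},{"jaw":-1,"tx":-1,"ty":-0.07,"tz":-12,"ax":0,"ay":0,"az":0},{"jaw":-1,"tx":-2,"ty":-0.14,"tz":-12,"ax":0,"ay":0,"az":0},{"jaw":-1,"tx":-3,"ty":-0.2,"tz":-12,"ax":0,"ay":0,"az":0},{"jaw":-1,"tx":-4,"ty":-0.28,"tz":-12,"ax":0,"ay":0,"az":0},{"jaw":-1,"tx":-4.5,"ty":-0.3,"tz":-12,"ax":0,"ay":0,"az":0},{"jaw":-1,"tx":-5,"ty":-0.35,"tz":-12,"ax":0,"ay":0,"az":0},{"jaw":-1,"tx":-5,"ty":-0.35,"tz":-12,"ax":0,"ay":0,"az":0}]'
python3 - <<'E'
from h import *
im=snap('side');cv2.imwrite('pics/s3.png',cv2.resize(im['pixels'][180:280,285:415],None,fx=4,fy=4))
E
```

```text
clock: 7.3
position: [0.6244, -0.1858, 0.1141]
ee_rot: [-0.001, -0.033, 0.999, 0.0]
contact_force: [0.4, -0.1, 0.4]
width: -0.0001
gripper_force: 0.1
```

View pics/s3.png

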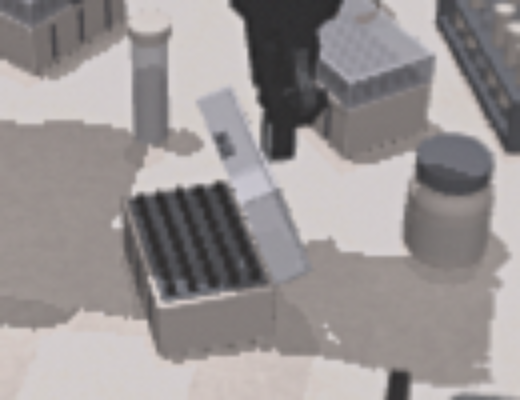

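The lid is now at about 73° and following the fingertip. I'll follow its arc over and down.

```bash
python3 -m pendant '[{"jaw":-1,"tx":-0.7,"ty":-0.05,"tz":0,"ax":0,"ay":0,"az":0},{"jaw":-1,"tx":-1.4,"ty":-0.1,"tz":0,"ax":0,"ay":0,"az":0},{"jaw":-1,"tx":-2.1,"ty":-0.15,"tz":0,"ax":0,"ay":0,"az":0},{"jaw":-1,"tx":-2.9,"ty":-0.2,"tz":-0.2,"ax":0,"ay":0,"az":0},{"jaw":-1,"tx":-3.7,"ty":-0.26,"tz":-0.5,"ax":0,"ay":0,"az":0},{"jaw":-1,"tx":-4.4,"ty":-0.3,"tz":-0.9,"ax":0,"ay":0,"az":0},{"jaw":-1,"tx":-5.1,"ty":-0.36,"tz":-1.4,"ax":0,"ay":0,"az":0},{"jaw":-1,"tx":-5.9,"ty":-0.41,"tz":-2.2,"ax":0,"ay":0,"az":0},{"jaw":-1,"tx":-6.4,"ty":-0.45,"tz":-2.9,"ax":0,"ay":0,"az":0},{"jaw":-1,"tx":-6.4,"ty":-0.45,"tz":-2.9,"ax":0,"ay":0,"az":0}]'
python3 -m pendant '[{"jaw":-1,"tx":-0.3,"ty":0,"tz":-0.3,"ax":0,"ay":0,"az":0},{"jaw":-1,"tx":-0.3,"ty":0,"tz":-0.5,"ax":0,"ay":0,"az":0},{"jaw":-1,"tx":-0.3,"ty":0,"tz":-0.6,"ax":0,"ay":0,"az":0},{"jaw":-1,"tx":-0.3,"ty":0,"tz":-0.6,"ax":0,"ay":0,"az":0}]'
python3 - <<'E'
from h import *
im=snap('side');cv2.imwrite('pics/s4.png',cv2.resize(im['pixels'][180:280,285:415],None,fx=4,fy=4))
E
```

```text
clock: 8.6
position: [0.5601, -0.1898, 0.0842]
ee_rot: [-0.001, -0.033, 0.999, 0.001]
contact_force: [-0.1, 0.2, -0.3]
width: -0.0001
gripper_force: 0.0
clock: 9.1
position: [0.5584, -0.1902, 0.0793]
ee_rot: [0.0, -0.033, 0.999, 0.0]
contact_force: [-0.2, 0.5, -0.9]
width: -0.0006
gripper_force: 0.0
```

View pics/s4.png

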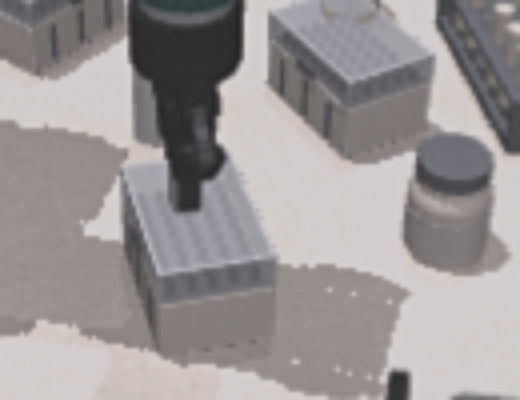

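The lid looks nearly shut. I'll press gently nearer its free edge until force builds.

```bash
python3 -m pendant '[{"jaw":-1,"tx":0,"ty":0,"tz":0.5,"ax":0,"ay":0,"az":0},{"jaw":-1,"tx":-1.6,"ty":-0.1,"tz":0.5,"ax":0,"ay":0,"az":0},{"jaw":-1,"tx":-1.6,"ty":-0.1,"tz":0.2,"ax":0,"ay":0,"az":0},{"jaw":-1,"tx":-1.6,"ty":-0.1,"tz":0,"ax":0,"ay":0,"az":0},{"jaw":-1,"tx":-1.6,"ty":-0.1,"tz":-0.05,"ax":0,"ay":0,"az":0},{"jaw":-1,"tx":-1.6,"ty":-0.1,"tz":-0.1,"ax":0,"ay":0,"az":0},{"jaw":-1,"tx":-1.6,"ty":-0.1,"tz":-0.1,"ax":0,"ay":0,"az":0}]'
python3 -m pendant '[{"jaw":-1,"tx":0,"ty":0,"tz":-0.05,"ax":0,"ay":0,"az":0},{"jaw":-1,"tx":0,"ty":0,"tz":-0.05,"ax":0,"ay":0,"az":0}]'
```

```text
clock: 10.02
position: [0.5421, -0.1913, 0.0785]
ee_rot: [-0.0, -0.033, 0.999, 0.0]
contact_force: [-1.7, 0.3, 3.8]
width: -0.0
gripper_force: 1.6
clock: 10.28
position: [0.5421, -0.1913, 0.0785]
ee_rot: [0.0, -0.033, 0.999, -0.0]
contact_force: [-3.0, 0.7, 5.9]
width: -0.0004
gripper_force: 3.1
```

The tip stopped at z = 78.5 mm with force building and no further motion, so the lid is shut. I'll back off and check.

```bash
python3 -m pendant '[{"jaw":-1,"tx":0,"ty":0,"tz":1,"ax":0,"ay":0,"az":0},{"jaw":-1,"tx":0,"ty":0,"tz":6,"ax":0,"ay":0,"az":0},{"jaw":-1,"tx":0,"ty":0,"tz":12,"ax":0,"ay":0,"az":0},{"jaw":-1,"tx":-4,"ty":-4,"tz":16,"ax":0,"ay":0,"az":0},{"jaw":-1,"tx":-8,"ty":-8,"tz":18,"ax":0,"ay":0,"az":0},{"jaw":-1,"tx":-12,"ty":-12,"tz":18,"ax":0,"ay":0,"az":0},{"jaw":-1,"tx":-16,"ty":-16,"tz":18,"ax":0,"ay":0,"az":0},{"jaw":-1,"tx":-16,"ty":-16,"tz":18,"ax":0,"ay":0,"az":0},{"jaw":-1,"tx":-16,"ty":-16,"tz":18,"ax":0,"ay":0,"az":0}]'
python3 - <<'E'
from h import *
s=snap('side');t=snap('top');X=cloud(t);cv2.imwrite('pics/s5.png',np.vstack([s['pixels'][120:290,200:460],t['pixels'][110:280,220:480]]).repeat(1,0))
def f(n,r0,r1,c0,c1,z0,z1):
    P=X[r0:r1,c0:c1].reshape(-1,3);P=P[(P[:,2]>z0)&(P[:,2]<z1)]
    A=np.c_[P[:,:2],np.ones(len(P))];k=np.linalg.lstsq(A,P[:,2],rcond=None)[0]
    print(n,len(P),np.median(P,0).round(4),'slope',k[:2].round(3),cv2.minAreaRect((P[:,:2]*1000).astype(np.float32)))
f('openlid',165,215,360,412,.065,.1);f('endbox',190,260,235,300,.065,.1);f('spare',120,165,295,348,.065,.1);f('tube',180,206,315,338,.069,.13)
E
```

```text
clock: 11.4
position: [0.3826, -0.3512, 0.258]
ee_rot: [0.001, -0.033, 0.999, 0.0]
contact_force: [-0.8, -0.1, 0.3]
width: -0.0001
gripper_force: 0.0
openlid 1133 [ 0.5616 -0.1904  0.0776] slope [ 0.017 -0.002] ((562.481689453125, -191.61141967773438), (84.67918395996094, 122.85365295410156), 4.795837879180908)
endbox 1144 [0.4851 0.1733 0.0772] slope [-0.012  0.009] ((457.22174072265625, 167.1534423828125), (204.0522918701172, 127.84699249267578), 13.440255165100098)
spare 1072 [0.7251 0.0142 0.0771] slope [0.015 0.001] ((726.8255004882812, 14.656562805175781), (85.50098419189453, 122.08779907226562), 20.0634765625)
tube 115 [0.5549 0.0006 0.1136] slope [ 0.101 -0.031] ((556.3146362304688, 1.956796646118164), (33.0276985168457, 33.0827751159668), 25.970577239990234)
```

View pics/s5.png

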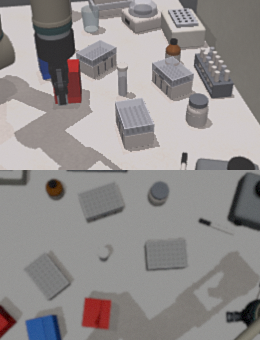

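Both boxes are flat and shut: the open box's lid fits the same slope as the spare box within noise. The bystanders look unmoved and the arm is clear, so I'll hand in.

```bash
python3 -c "
from rig import manip;print(manip.sign_off())"
```

```text
the job is handed in; nothing more can be done
None
```

The job is handed in at about 11.5 s: the endbox lies flat on its white base with its lid on top, the open box's lid is fully shut, and nothing else on the bench appears to have moved.

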